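# Stand the stirring rod in its narrow rinse tube

## Task

The bar's steel stirring rod is standing in the wooden drip block. Pull it out, push it down into the tall narrow steel tube (not the short wide pot) until its tip is at the bottom before you let go, and leave it standing there.

Things in the scene. Friction and masses are not known exactly. Their poses are not given: they have to be found in the camera images.
- rod: straight round steel stirring rod, 180 mm long, about 80 g: a thin shaft 8 mm across, then a darker handle 14 mm across over its top 70 mm (110 to 180 mm above the tip), which is the place to grip. Origin at its rounded lower tip; z runs along the rod up to the handle. At the start it stands nearly upright (up to 4 degrees of lean) in the middle hole of the wooden drip block, its tip 8 mm above the worktop, 40 mm deep in the hole
- stand: wooden drip block fixed to the worktop, 60 x 110 x 48 mm (x, y, z), with three loose upright holes 10 mm across and 40 mm deep in a row along its y, 32 mm apart; the rod stands in the middle one. Origin at the centre of its underside, z up
- tube: the tall narrow steel tube, open at the top and fixed upright to the worktop: 102 mm overall with the foot, 32 mm across outside, bore 26 mm, with a flared mouth about 38 mm across inside and a round foot 56 mm across. Inner floor 6 mm above the worktop. Origin on its axis at the underside, z up. It and the short pot may change places
- pot: the short wide steel pot, 58 mm high overall, 54 mm across outside, 48 mm bore, fixed to the worktop; not to be used. Origin on its axis at the underside, z up

How it is judged:
By the outcome, as a careful person would: the job done as asked, in the order asked, and still so for the second after the job is handed in, with the robot touching nothing.
It also fails if it takes over 45 s, if anything falls off the work surface, if the arm or the gripper's body presses on something with over 40 N, if the wrist force passes 120 N, or if a joint passes its speed limit or range.

## Robot

A 6-joint arm with a two-finger parallel gripper is mounted at the origin on the work surface; the furniture and walls round the work are solid. World frame = base frame: x ahead of the robot, y to its left, z up, the work surface at z = 0. Lengths are in m, angles in rad, forces in N, time in s.
With the tool pointing down it reaches from about 0.25 to 0.775 m from the base axis. Payload 4 kg.
Tool frame: the origin (TCP) lies between the finger pads; the fingertips stand 25 mm ahead of it and the grasp point (between the pads) lies 6 mm ahead of it (robot.tip_reach is the distance from the TCP to the fingertips, in m); z points along the fingers, y is the line along which they close (so a half turn about z gives the same grasp; the last joint's range is limited). The gripper opens to 94 mm and grips with 3 to 60 N. Pads are 16 mm wide; open, the fingers measure 119 mm over their backs; the gripper's body (75 mm by 177 mm) begins 78 mm behind the grasp point.
Start: joints at [-1.401, 0.087, 1.371, -0, 1.684, -0.103], TCP at [0.148, -0.53, 0.231] pointing down, gripper open.
Joint ranges: [-3.1, 3.1], [-0.76, 2.03], [0.27, 2.55], [-1.08, 4.22], [0.17, 2.65], [-2.57, 2.57]. Speed limits (rad/s): [2.79, 2.79, 3.14, 3.14, 3.14, 3.14].

## Interface

Orientations are given as [roll, pitch, yaw] about the fixed x, y, z axes, in that order (R = Rz(yaw) Ry(pitch) Rx(roll)).
In Python, from bench import sensors, snapshot, camera_info, ticket, robot gives the robot as it stands.
- The arm moves only by the tool arm_command, never from a script. Its argument "plan" is a list of rows, each an object with "grip": the closure, from -1 (fully open) to 1 (shut); "slide": the shift along the tool's x, y, z normalised to -1 to 1, where 1 is 500 mm, a list of three; "spin": the turn about the tool's z normalised to -1 to 1, where 1 is 5 degrees. A call has 1 to 10 rows; each row shifts and turns the commanded pose from where the row before left it, along the tool's axes as they then stand; what a row does not reach is not made up. A row lasts 1/8 s, in which the tool goes at most 62.5 mm and 10.7 degrees, less where a joint would pass 70% of its speed; a pose out of reach is approached as far as the arm can. A call with a number of a shift or a turn outside -1 to 1 is refused whole. A call with a gripper value outside its range is refused whole. The fingers move at their own pace and stop on an object; the grip force is fixed at half the most. Time passes only in rows, so rows that do not move let the fingers close. It gives the time, the measured TCP pose, the force, the opening and the grip force at its end, in the units of the state.
- sensors.get_obs(): the state, without advancing time (a new reading comes with each control period).
- snapshot(name): name is "side" or "top" or "wrist"; returns the picture (384x512x3 uint8, red, green, blue); there is no depth.
- camera_info(name): a dict with "fx", "fy", "cx", "cy" (pixels), "position" and "rotation" of the camera in the world. Camera axes: x right, y up, looking along -z (the intrinsics and any distortion apply to the point x, -y, -z); pixel columns grow to the right and rows downward; lengths in m; the calibration is good to about 2 mm. A picture is of the moment at which its call begins: read the wrist's pose just before it. camera_info takes no time and is no camera call; for the wrist camera it gives the pose at the moment of the call.
- ticket.close_job(): hands the job in; it is judged then, once.
The state is a dict: "time": time; "joint_positions": joint angles; "qvel": joint speeds; "joint_torque": joint torques, N m; "tool_pos": TCP position; "ee_rot": TCP orientation; "wrist_force": force on the tool from outside, world axes, zero at the start; "wrist_torque": the same for the moment, N m; "width": finger opening in m; "finger_force": force on a finger pad.
Only numpy, scipy, OpenCV 4.12 (cv2) and the standard library are available. Lean on these libraries where they do the work, as an engineer would, in place of code of your own. Each camera call takes 0.05 s, during which the arm holds its last target. There are 200 camera calls.

## Working session

There is one attempt and no reset: what is moved stays moved. The work goes in short steps, Python scripts to look and compute and a tool call to move; the robot and the scene stay as the last step left them, time stands still between calls to the robot, and variables do not carry over. Pictures are saved under pics/ and viewed, at most 10 in all, crops included, and the job is handed in when it is done.

Besides the shell and the picture viewer there is one more tool, called by a JSON object that holds its "method" and its "body", one argument or row to a line. arm_command: Moves the arm, as the interface text tells. Scaled input: -1 to 1 covers 500 mm each way for a shift and 5 degrees each way for a turn. Its arguments: {"type":"object","properties":{"plan":{"type":"array","items":{"type":"object","properties":{"grip":{"type":"number"},"slide":{"type":"array","items":{"type":"number"}},"spin":{"type":"number"}}}}},"required":["plan"]}

```bash
mkdir -p pics; python3 - <<'E'
from bench import *
import cv2,numpy as np
o=sensors.get_obs();print(o['time'],o['tool_pos'],o['ee_rot'],o['width'])
ims=[]
for n in("side","top"):
    c=camera_info(n);print(n,c)
    im=snapshot(n)[:,:,::-1];cv2.imwrite(f'pics/{n}0.png',im)
E
```

```text
0.0 [ 0.14808286 -0.52918763  0.22931582] [-3.13944261e+00 -1.85760563e-04  2.72799822e-01] 0.09364029733985905
side {'fx': 414.73885000045385, 'fy': 414.73885000045385, 'cx': 252.725257782817, 'cy': 194.03157774423133, 'position': array([ 0.4355192 , -0.43590557,  0.75620456]), 'rotation': array([ 0.55578176, -0.01383584,  0.01607856])}
top {'fx': 451.5208285529031, 'fy': 451.5208285529031, 'cx': 251.63176260233027, 'cy': 193.1462299687214, 'position': array([0.29777954, 0.02779681, 0.87202014]), 'rotation': array([ 0.20702807, -0.00557439, -1.45413596])}
```

View pics/side0.png

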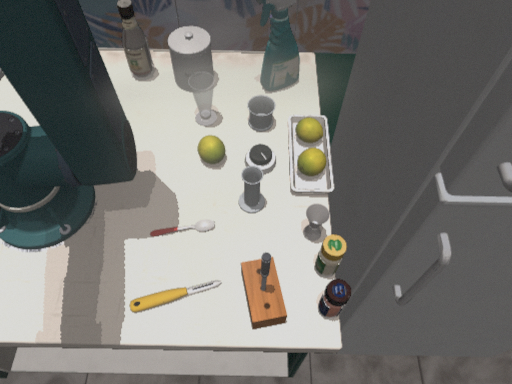

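View pics/top0.png

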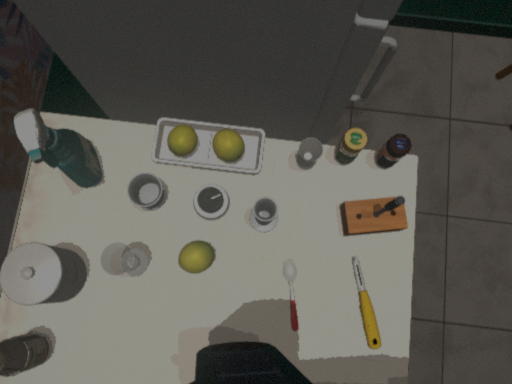

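Side view: rod handle top is near (266,256), tube mouth (252,174) and foot (251,202). In the top view the rod top is near (399,201), tube mouth (265,209) and foot (264,218). The pot is at (261,113) in side and (147,192) in top. Next I'll take enlarged crops for finer pixels.

```bash
cat > h.py <<'E'
import numpy as np
from scipy.spatial.transform import Rotation as R
from bench import camera_info
def ray(n,u,v,c=None):
    c=c or camera_info(n)
    r=np.asarray(c['rotation']); M=R.from_euler('xyz',r).as_matrix() if r.shape==(3,) else r
    d=M@np.array([(u-c['cx'])/c['fx'],-(v-c['cy'])/c['fy'],-1]);return c['position'],d/np.linalg.norm(d)
def tri(*rs):
    A=sum(np.eye(3)-np.outer(d,d) for p,d in rs);b=sum((np.eye(3)-np.outer(d,d))@p for p,d in rs)
    x=np.linalg.solve(A,b);return x.round(4),[round(float(np.linalg.norm(np.cross(x-p,d))),4) for p,d in rs]
def plane(r,z): p,d=r;return (p+d*(z-p[2])/d[2]).round(4)
E
python3 - <<'E'
import cv2,numpy as np
from h import *
s=cv2.imread('pics/side0.png');t=cv2.imread('pics/top0.png')
f=lambda im,u,v,k=6,w=66,h=50:cv2.resize(im[v-h//2:v+h//2,u-w//2:u+w//2],None,fx=k,fy=k,interpolation=cv2.INTER_CUBIC)
o=np.vstack([np.hstack([f(s,265,275),f(s,252,188)]),np.hstack([f(t,385,213),f(t,264,215)])])
cv2.imwrite('pics/crop.png',o);print(o.shape)
print('top',tri(ray('side',266,256),ray('top',399,201)))
print('mouth',tri(ray('side',252,174),ray('top',265,209)),'foot',tri(ray('side',251,202),ray('top',264,218)))
E
```

```text
(600, 792, 3)
top (array([ 0.4579, -0.1882,  0.1827]), [0.0014, 0.0014])
mouth (array([0.435 , 0.0163, 0.1005]), [0.001, 0.001]) foot (array([ 0.4346,  0.0147, -0.0015]), [0.0005, 0.0005])
```

View pics/crop.png

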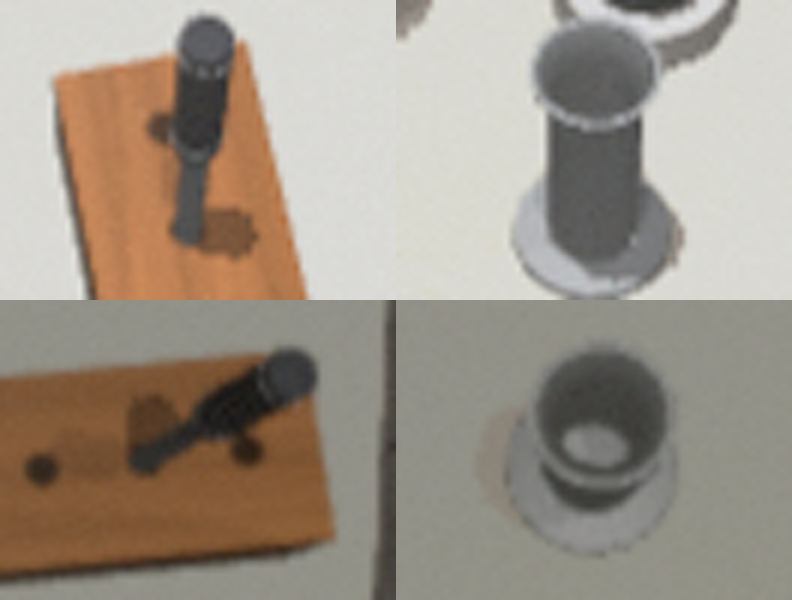

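Refined pixels from the crop: rod cap is at side (266.7,256.7) and top (400.3,200.0). The rod enters the hole at (263.2,288.7) and (376.2,214.7). Tube mouth centre is at (252.7,175.2) and (265.8,209.3).

```bash
python3 - <<'E'
from h import *
from bench import sensors
T,e=tri(ray('side',266.7,256.7),ray('top',400.3,200.0));B,e2=tri(ray('side',263.2,288.7),ray('top',376.2,214.7))
M,e3=tri(ray('side',252.7,175.2),ray('top',265.8,209.3))
print(T,e,B,e2,M,e3)
d=(T-B);d/=d[2];print('lean deg',np.degrees(d[:2]))
o=sensors.get_obs();Rm=R.from_euler('xyz',o['ee_rot']).as_matrix()
g=B+d*(0.155-B[2]);print('grasp',g)
print('tool delta mm to above rod',Rm.T@(np.r_[g[:2],.26]-o['tool_pos'])*1000, o['joint_positions'])
E
```

```text
[ 0.4592 -0.1898  0.184 ] [0.0011, 0.0011] [ 0.4588 -0.1908  0.0443] [0.0012, 0.0012] [0.4357 0.015  0.0981] [0.0016, 0.0016]
lean deg [0.16405377 0.41013443]
grasp [ 0.45911696 -0.19000759  0.155     ]
tool delta mm to above rod [ 390.89762102 -242.93630176  -30.0147378 ] [-1.40108556e+00  8.78925471e-02  1.37210318e+00  3.65046132e-05
  1.68357387e+00 -1.03099034e-01]
```

{"method": "arm_command", "body": {
  "plan": [
    {"grip": -1, "slide": [0.04, -0.02, -0.03], "spin": 0},
    {"grip": -1, "slide": [0.09, -0.056, -0.03], "spin": 0},
    {"grip": -1, "slide": [0.09, -0.056, 0], "spin": 0},
    {"grip": -1, "slide": [0.09, -0.056, 0], "spin": 0},
    {"grip": -1, "slide": [0.09, -0.056, 0], "spin": 0},
    {"grip": -1, "slide": [0.09, -0.056, 0], "spin": 0},
    {"grip": -1, "slide": [0.09, -0.056, 0], "spin": 0},
    {"grip": -1, "slide": [0.09, -0.056, 0], "spin": 0},
    {"grip": -1, "slide": [0.09, -0.056, 0], "spin": 0},
    {"grip": -1, "slide": [0, 0, 0], "spin": 0}
  ]
}}

```text
time: 1.35
tool_pos: [0.4529, -0.1981, 0.2614]
ee_rot: [-3.141, -0.001, 0.28]
wrist_force: [-0.1, -0.4, -0.8]
width: 0.0937
finger_force: 0.0
```

```bash
cat >> h.py <<'E'
def to(x,y,z):
    from bench import sensors
    o=sensors.get_obs();Rm=R.from_euler('xyz',o['ee_rot']).as_matrix()
    print(o['time'],o['tool_pos'],o['ee_rot'],o['width'],o['finger_force'],o['wrist_force'].round(1));print('units',(Rm.T@(np.array([x,y,z])-o['tool_pos'])/.5).round(4))
E
python3 - <<'E'
from h import *;from bench import snapshot;import cv2
to(.4591,-.19,.16)
c=camera_info('wrist');print(c)
cv2.imwrite('pics/w1.png',snapshot('wrist')[:,:,::-1])
E
```

```text
1.35 [ 0.4528717  -0.19806053  0.26139643] [-3.14133272e+00 -1.41381555e-03  2.79855284e-01] 0.09372896215480865 0.0 [-0.1 -0.4 -0.8]
units [ 0.0161 -0.012   0.2028]
{'fx': 296.65550852595874, 'fy': 296.65550852595874, 'cx': 255.83724771593637, 'cy': 189.42987069504514, 'position': array([ 0.51692016, -0.179414  ,  0.41525933]), 'rotation': array([-0.23469645,  0.00157507, -1.28940422])}
```

View pics/w1.png

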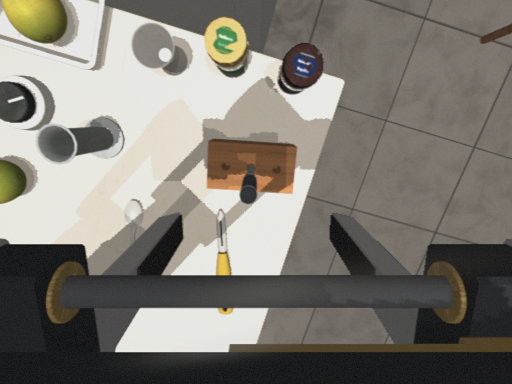

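The wrist view shows the rod cap at (248,196), between the open fingers with nothing in the way, and the tube mouth at (57,144). The rod is within a few mm of the estimate. I'll cross-check while descending.

```bash
python3 - <<'E'
from h import *
print(plane(ray('wrist',248,196),.186),plane(ray('wrist',57,144),.1))
to(.4591,-.19,.152)
E
```

```text
[ 0.4562 -0.1915  0.186 ] [0.4329 0.0134 0.1   ]
1.4 [ 0.45186987 -0.19972756  0.26136448] [ 3.14098025e+00 -4.69795934e-04  2.77315396e-01] 0.09406339596717159 0.0 [-0.8 -0.5 -0.4]
units [ 0.0191 -0.0149  0.2187]
```

{"method": "arm_command", "body": {
  "plan": [
    {"grip": -1, "slide": [0.016, -0.013, 0.03], "spin": 0},
    {"grip": -1, "slide": [0, 0, 0.07], "spin": 0},
    {"grip": -1, "slide": [0, 0, 0.07], "spin": 0},
    {"grip": -1, "slide": [0, 0, 0.045], "spin": 0},
    {"grip": -1, "slide": [0, 0, 0], "spin": 0},
    {"grip": 1, "slide": [0, 0, 0], "spin": 0},
    {"grip": 1, "slide": [0, 0, 0], "spin": 0},
    {"grip": 1, "slide": [0, 0, 0], "spin": 0},
    {"grip": 1, "slide": [0, 0, 0], "spin": 0},
    {"grip": 1, "slide": [0, 0, 0], "spin": 0}
  ]
}}

```text
time: 2.65
tool_pos: [0.4571, -0.1935, 0.1532]
ee_rot: [3.141, -0.0, 0.273]
wrist_force: [-0.7, -0.0, 0.8]
width: 0.0472
finger_force: 0.0
```

{"method": "arm_command", "body": {
  "plan": [
    {"grip": 1, "slide": [0, 0, 0], "spin": 0},
    {"grip": 1, "slide": [0, 0, 0], "spin": 0},
    {"grip": 1, "slide": [0, 0, 0], "spin": 0},
    {"grip": 1, "slide": [0, 0, 0], "spin": 0},
    {"grip": 1, "slide": [0, 0, 0], "spin": 0},
    {"grip": 1, "slide": [0, 0, 0], "spin": 0}
  ]
}}

```text
time: 3.4
tool_pos: [0.4566, -0.1921, 0.1528]
ee_rot: [-3.138, 0.0, 0.273]
wrist_force: [-1.3, 4.8, 2.6]
width: 0.0136
finger_force: 30.0
```

{"method": "arm_command", "body": {
  "plan": [
    {"grip": 1, "slide": [0, 0, -0.02], "spin": 0},
    {"grip": 1, "slide": [0, 0, -0.03], "spin": 0},
    {"grip": 1, "slide": [0, 0, -0.03], "spin": 0},
    {"grip": 1, "slide": [0, 0, -0.06], "spin": 0},
    {"grip": 1, "slide": [0, 0, -0.07], "spin": 0},
    {"grip": 1, "slide": [0, 0, -0.07], "spin": 0},
    {"grip": 1, "slide": [0, 0, 0], "spin": 0}
  ]
}}

```text
time: 4.28
tool_pos: [0.4586, -0.1959, 0.2984]
ee_rot: [3.131, -0.007, 0.271]
wrist_force: [0.6, 0.0, -1.4]
width: 0.0134
finger_force: 30.0
```

```bash
python3 - <<'E'
from h import *
to(.435,.015,.29)
E
```

```text
4.275 [ 0.45860957 -0.19591013  0.29841449] [ 3.1307854  -0.00673918  0.27135927] 0.013369310813112942 29.98855322599411 [ 0.6  0.  -1.4]
units [ 0.0675 -0.4192  0.0128]
```

{"method": "arm_command", "body": {
  "plan": [
    {"grip": 1, "slide": [0.008, -0.05, 0], "spin": 0},
    {"grip": 1, "slide": [0.014, -0.08, 0], "spin": 0},
    {"grip": 1, "slide": [0.014, -0.08, 0], "spin": 0},
    {"grip": 1, "slide": [0.014, -0.08, 0], "spin": 0},
    {"grip": 1, "slide": [0.01, -0.08, 0], "spin": 0},
    {"grip": 1, "slide": [0.0075, -0.05, 0], "spin": 0},
    {"grip": 1, "slide": [0, 0, 0], "spin": 0},
    {"grip": 1, "slide": [0, 0, 0], "spin": 0}
  ]
}}

```text
time: 5.28
tool_pos: [0.433, 0.0169, 0.2923]
ee_rot: [3.14, 0.001, 0.272]
wrist_force: [-0.1, 1.0, -0.8]
width: 0.0133
finger_force: 30.0
```

```bash
python3 - <<'E'
from h import *;from bench import snapshot;import cv2
to(.435,.015,.29)
s=snapshot('side')[:,:,::-1];t=snapshot('top')[:,:,::-1];
print(camera_info('wrist'));w=snapshot('wrist')[:,:,::-1]
f=lambda im,u,v,k=4,w=100,h=74:cv2.resize(im[v-h//2:v+h//2,u-w//2:u+w//2],None,fx=k,fy=k,interpolation=cv2.INTER_CUBIC)
wf=cv2.resize(w,(400,300))[2:298]
o=np.vstack([np.hstack([f(s,252,165),f(t,270,205)]),np.hstack([wf,f(w,256,180)])])
for n,i in zip('stw',(s,t,w)):cv2.imwrite(f'pics/{n}2.png',i)
cv2.imwrite('pics/c2.png',o)
E
```

```text
5.275 [0.43302244 0.01688256 0.2923016 ] [3.14023451e+00 8.30540530e-04 2.72005847e-01] 0.013329905385990565 29.987657368183136 [-0.1  1.  -0.8]
units [0.0028 0.0047 0.0046]
{'fx': 296.65550852595874, 'fy': 296.65550852595874, 'cx': 255.83724771593637, 'cy': 189.42987069504514, 'position': array([0.49758871, 0.03502439, 0.44622835]), 'rotation': array([-2.36761332e-01,  5.23495023e-04, -1.29813557e+00])}
```

View pics/c2.png

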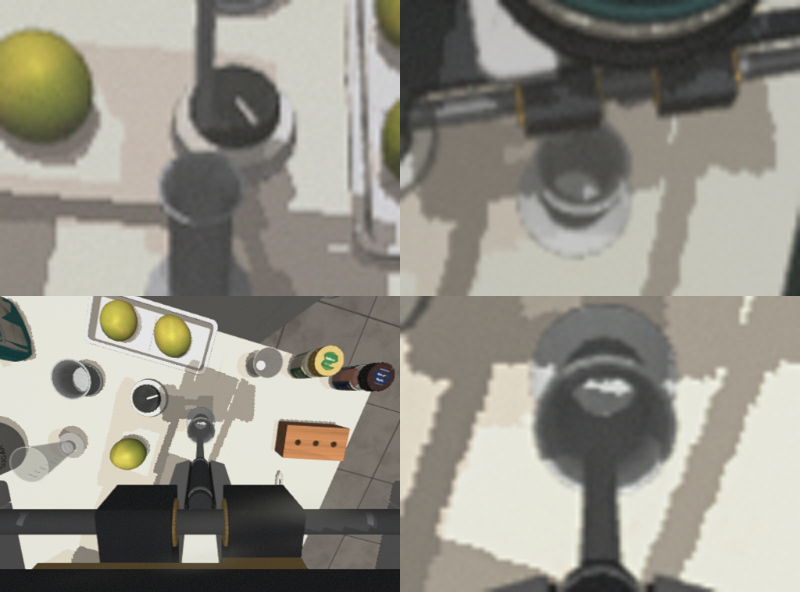

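The tip hangs just above the tube mouth. In the side view the tip is near (253.9,158) and the mouth at (252.3,175); in the wrist view the tip column is about 255.5 and the mouth is at (257.3,174.3).

```bash
python3 - <<'E'
from h import *
c={'fx': 296.6555,'fy': 296.6555,'cx': 255.837,'cy': 189.43,'position':np.array([0.49758871, 0.03502439, 0.44622835]),'rotation':np.array([-2.36761332e-01,  5.23495023e-04, -1.29813557e+00])}
print('mouth',tri(ray('side',252.3,175),ray('wrist',257.3,174.3,c)),plane(ray('wrist',257.3,174.3,c),.1))
for v in(176,178,180,182): print(v,'tip',tri(ray('side',253.9,158),ray('wrist',255.5,v,c)))
print(plane(ray('side',253.9,158),.147))
w=__import__('cv2').imread('pics/w2.png');print(w[168:200:2,250:264].mean(2).astype(int))
E
```

```text
mouth (array([0.4358, 0.0158, 0.0988]), [0.0007, 0.0007]) [0.4353 0.016  0.1   ]
176 tip (array([0.4401, 0.0202, 0.1464]), [0.0014, 0.0014])
178 tip (array([0.4392, 0.0195, 0.1477]), [0.0005, 0.0005])
180 tip (array([0.4384, 0.0188, 0.1491]), [0.0004, 0.0004])
182 tip (array([0.4375, 0.0181, 0.1505]), [0.0013, 0.0013])
[0.4388 0.0202 0.147 ]
[[ 98 109 107 106 109 105 105 103 101 103 112 111 105  98]
 [ 70  89 106 105 105 104 106 104 104 104 105 103  93  77]
 [ 66  69  73  75  92  99 104 119 101  79  71  71  69  68]
 [ 70  69  70  71  68  71  70  68  71  71  69  70  70  70]
 [ 69  71  68  71  70  71  70  74  70  72  70  71  69  70]
 [ 70  71  67  68  70  72  69  69  72  71  73  70  67  71]
 [ 71  71  71  72  70  69  68  71  69  71  72  71  68  70]
 [ 73  72  68  67  69  69  70  68  72  70  70  72  71  76]
 [ 87  79  68  67  69  70  71  70  69  72  75  77  83  84]
 [ 96  89  69  67  67  72  67  70  70  73  83  90  91  94]
 [103  90  73  66  68  69  69  72  70  66  91 102 102 103]
 [198 143  82  65  70  68  69  69  66  70 105 130 159 170]
 [225 164  86  67  68  70  71  70  65  79 152 197 215 215]
 [228 172  91  69  69  70  67  69  63  79 166 220 227 227]
 [228 162  77  66  68  68  69  69  68  74 136 213 227 227]
 [228 163  76  66  69  71  69  71  66  73 134 211 229 226]]
```

{"method": "arm_command", "body": {
  "plan": [
    {"grip": 1, "slide": [-0.0076, 0.0048, 0], "spin": 0},
    {"grip": 1, "slide": [0, 0, 0.03], "spin": 0},
    {"grip": 1, "slide": [0, 0, 0.05], "spin": 0},
    {"grip": 1, "slide": [0, 0, 0.04], "spin": 0},
    {"grip": 1, "slide": [0, 0, 0.04], "spin": 0},
    {"grip": 1, "slide": [0, 0, 0.04], "spin": 0},
    {"grip": 1, "slide": [0, 0, 0.04], "spin": 0},
    {"grip": 1, "slide": [0, 0, 0.02], "spin": 0},
    {"grip": 1, "slide": [0, 0, 0], "spin": 0},
    {"grip": 1, "slide": [0, 0, 0], "spin": 0}
  ]
}}

```text
time: 6.68
tool_pos: [0.4304, 0.0144, 0.1636]
ee_rot: [3.141, -0.001, 0.273]
wrist_force: [1.1, 0.6, -1.0]
width: 0.0139
finger_force: 30.0
```

{"method": "arm_command", "body": {
  "plan": [
    {"grip": 1, "slide": [0, 0, 0.01], "spin": 0},
    {"grip": 1, "slide": [0, 0, 0.008], "spin": 0},
    {"grip": 1, "slide": [0, 0, 0.004], "spin": 0},
    {"grip": 1, "slide": [0, 0, 0], "spin": 0}
  ]
}}

```text
time: 7.18
tool_pos: [0.4298, 0.0145, 0.1517]
ee_rot: [-3.142, 0.0, 0.273]
wrist_force: [-0.5, 0.3, -0.8]
width: 0.0133
finger_force: 30.0
```

{"method": "arm_command", "body": {
  "plan": [
    {"grip": 1, "slide": [0, 0, 0.003], "spin": 0},
    {"grip": 1, "slide": [0, 0, 0], "spin": 0}
  ]
}}

```text
time: 7.42
tool_pos: [0.4301, 0.0144, 0.1508]
ee_rot: [3.141, -0.001, 0.273]
wrist_force: [-0.6, 0.6, 0.4]
width: 0.0138
finger_force: 30.0
```

{"method": "arm_command", "body": {
  "plan": [
    {"grip": 1, "slide": [0, 0, 0.003], "spin": 0},
    {"grip": 1, "slide": [0, 0, 0], "spin": 0}
  ]
}}

```text
time: 7.68
tool_pos: [0.4304, 0.0144, 0.1505]
ee_rot: [3.141, -0.002, 0.273]
wrist_force: [-2.5, -0.4, 6.7]
width: 0.0134
finger_force: 30.0
```

{"method": "arm_command", "body": {
  "plan": [
    {"grip": 1, "slide": [0, 0, 0.003], "spin": 0},
    {"grip": 1, "slide": [0, 0, 0], "spin": 0}
  ]
}}

```text
time: 7.92
tool_pos: [0.4306, 0.0145, 0.1503]
ee_rot: [3.141, -0.003, 0.273]
wrist_force: [-2.4, 0.4, 11.1]
width: 0.0137
finger_force: 30.0
```

Contact came at the expected floor height with 11 N, so I'll release and retreat.

{"method": "arm_command", "body": {
  "plan": [
    {"grip": -1, "slide": [0, 0, 0], "spin": 0},
    {"grip": -1, "slide": [0, 0, 0], "spin": 0},
    {"grip": -1, "slide": [0, 0, 0], "spin": 0},
    {"grip": -1, "slide": [0, 0, 0], "spin": 0},
    {"grip": -1, "slide": [0, 0, 0], "spin": 0},
    {"grip": -1, "slide": [0, 0, 0], "spin": 0},
    {"grip": -1, "slide": [0, 0, 0], "spin": 0},
    {"grip": -1, "slide": [0, 0, 0], "spin": 0},
    {"grip": -1, "slide": [0, 0, 0], "spin": 0},
    {"grip": -1, "slide": [0, 0, 0], "spin": 0}
  ]
}}

```text
time: 9.18
tool_pos: [0.4299, 0.0145, 0.1474]
ee_rot: [3.142, 0.0, 0.273]
wrist_force: [0.8, -0.7, 0.7]
width: 0.094
finger_force: 0.0
```

{"method": "arm_command", "body": {
  "plan": [
    {"grip": -1, "slide": [0, 0, -0.03], "spin": 0},
    {"grip": -1, "slide": [0, 0, -0.06], "spin": 0},
    {"grip": -1, "slide": [0, 0, -0.08], "spin": 0},
    {"grip": -1, "slide": [0, 0, -0.08], "spin": 0},
    {"grip": -1, "slide": [0, 0, -0.03], "spin": 0},
    {"grip": -1, "slide": [0, 0, 0], "spin": 0},
    {"grip": -1, "slide": [0, 0, 0], "spin": 0}
  ]
}}

```text
time: 10.05
tool_pos: [0.4293, 0.0145, 0.2857]
ee_rot: [-3.141, 0.003, 0.273]
wrist_force: [0.5, 0.3, -0.6]
width: 0.0942
finger_force: 0.0
```

```bash
python3 - <<'E'
from h import *;from bench import snapshot;import cv2
to(.43,.015,.29)
s=snapshot('side')[:,:,::-1];w=snapshot('wrist')[:,:,::-1]
cv2.imwrite('pics/end.png',np.hstack([cv2.resize(s[100:250,170:340],None,fx=2.3,fy=2.3),cv2.resize(w,(400,345))]))
E
```

```text
10.05 [0.4293329  0.01451203 0.28565897] [-3.14058147e+00  2.98562793e-03  2.72777752e-01] 0.09423161072751675 0.0 [ 0.5  0.3 -0.6]
units [ 0.0015 -0.0006 -0.0087]
```

View pics/end.png

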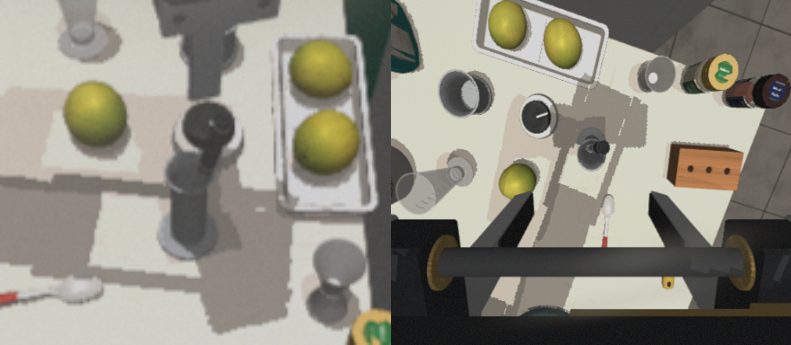

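The rod stands in the tall tube, leaning on its rim. Its handle top is at about (215,118) in the side crop and (603,148) in the wrist panel. The gripper is clear of it, so I'm handing the job in.

```bash
python3 -c "from bench import ticket;print(ticket.close_job())"
```

```text
the job is handed in; nothing more can be done
None
```

The rod is out of the drip block and standing in the tall narrow tube, leaning on its rim; its tip was pressed to the floor before release, and the job is handed in with the gripper clear at about 10 s.

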